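Tare the dial scale for the weighing beaker

TASK

Get the dial scale ready for weighing out disinfectant granules: set the empty steel beaker gently upright on the middle of the scale's round pan and let go of it, then turn the tare knob on the scale's deck until the pointer rests on the dial's zero mark with the beaker still on the pan. Leave everything else on the table where it is.

Things in the scene. Friction and masses are not known exactly. Their poses are not given: they have to be found in the camera images.
- beaker_center (a point): Open straight-sided beaker of plain stainless steel, empty, outer diameter 62 mm, 85 mm tall, wall 3 mm, floor 4 mm, 90 to 160 g; loose, stands upright on the table to the left or right of the scale. This point is on its axis half-way up (42.5 mm above its underside); z points up its axis. It is gripped across its outside from above.
- beaker: The same beaker; this origin is the centre of its underside.
- pan: Round flat stainless pan, 120 mm diameter, on the scale's low half, its top about 84 mm above the table. It rides on a spring and sinks 20 mm for 500 g (245 N/m; 4 to 6 mm under the beaker); the tare knob raises or lowers it by 2 mm a rad. Origin: centre of its upper face, z up. Its centre is 140 mm to one side of the knob's axis and 52 mm further to the front.
- knob_top (a point): Centre of the top face of the tare knob: ribbed black round knob, 38 mm diameter, 36 mm tall, on the scale's flat deck (95 mm above the table), axis vertical. Grip it across at any yaw; it stays where left (friction 0.03 N m). Anticlockwise from above turns the pointer anticlockwise as one looks at the dial, 0.6 rad per rad of knob; clockwise likewise. Its stops lie past what the job needs.
- dial_center (a point): Centre of the round dial: 121 mm diameter, white, 50 black divisions of 10 g (500 g a whole turn), no figures, on the sloping front of the scale (it slopes 27 degrees from level and looks up and towards the far side, away from the robot). z is the normal out of the dial; -x points upslope to the zero mark.
- zero_mark (a point): Zero mark: the one heavy black T-shaped mark, at the top of the dial (its upslope edge, nearest the knob). This fixed point lies 53 mm from the dial's centre, in the plane in which the pointer tip travels: the tip is here when the pointer stands on zero.
- pointer_tip (a point): Tip of the slim black pointer, 53 mm from the dial's centre (an 18 mm blunt tail lies on the other side). Load on the pan moves it clockwise as one looks at the dial, one turn for 500 g; the tare knob moves it too. With the empty pan it starts up to 0.5 rad (40 g) to either side of zero; it swings for about half a second after a change of load.
- granule_tub: Closed white tub of granules with a blank label, 80 mm in diameter, 115 mm tall, loose; stands on the other side of the scale from the beaker; not to be moved. Origin: centre of its underside.
- pump_bottle: White pump bottle of hand sanitiser, 68 mm in diameter, 195 mm tall, loose; not to be moved. Origin: centre of its underside.
- tube_rack: White rack 60 x 200 mm holding nine orange-capped sample tubes, 93 mm tall in all, loose; not to be moved. Origin: centre of its underside.
- glove_box: Carton of gloves, 230 x 115 x 70 mm, loose; not to be moved. Origin: centre of its underside.
There are look-alikes about, which are no part of the job. What is shaped like the beaker but blue, red or yellow is not meant.

How it is judged:
By the outcome, as a careful person would: the job done as asked, in the order asked, and still so for the second after the job is handed in, with the robot touching nothing.
It also fails if it takes over 72 s, if anything falls off the work surface, if the arm or the gripper's body presses on something with over 40 N, if the wrist force passes 120 N, or if a joint passes its speed limit or range.

ROBOT

A 6-joint arm with a two-finger parallel gripper is mounted at the origin on the work surface. World frame = base frame: x ahead of the robot, y to its left, z up, the work surface at z = 0. Lengths are in m, angles in rad, forces in N, time in s.
With the tool pointing down it reaches from about 0.375 to 0.975 m from the base axis. Payload 3.8 kg.
Tool frame: the origin (TCP) lies at the very end of the fingers, on their centre line; the grasp point (between the pads) lies 19 mm behind it; z points along the fingers, x is the direction in which the jaws open and shut, and the axes are right-handed (so a half turn about z gives the same grasp; the last joint's range is limited). The gripper opens to 85 mm and grips with 20 to 120 N. Pads are 22 mm wide; open, the fingers measure 114 mm over their backs; the gripper's body (76 mm by 85 mm) begins 54 mm behind the grasp point. The pads swing forward as they close: fully open they stand 13 mm farther back than shut.
Start: joints at [1.097, 0.264, 1.604, -0, 1.274, -0.037], TCP at [0.286, 0.612, 0.231] pointing down, gripper open.
Joint ranges: [-2.63, 2.63], [-0.94, 2.18], [0.31, 2.57], [-1.31, 4.45], [0, 2.66], [-2.55, 2.55]. Speed limits (rad/s): [2.57, 2.57, 3.14, 3.14, 3.14, 3.14].

INTERFACE

Orientations are given as a rotation vector (axis times angle).
In Python, from workcell import bot gives the robot as it stands.
- The arm moves only by the tool carry_out, never from a script. Its argument "deltas" is a list of rows, each an object with "delta_pos": the shift along the tool's x, y, z in m, a list of three; "dr": the turn, a rotation vector about the tool's x, y, z in rad, a list of three. A call has 1 to 10 rows; each row shifts and turns the commanded pose from where the row before left it, along the tool's axes as they then stand; what a row does not reach is not made up. A row lasts 1/8 s, in which the tool goes at most 62.5 mm and 10.7 degrees, less where a joint would pass 70% of its speed; a pose out of reach is approached as far as the arm can. A call is refused whole if a number of a shift passes 0.0625 or a number of a turn 0.188, either way. A call with a gripper value outside its range is refused whole. "grip" is the opening, from 0 (shut) to 1 (fully open), set as the call begins (left out, the last holds). The fingers move at their own pace and stop on an object; "force" is the grip in N (left out, the last holds). Time passes only in rows, so rows that do not move let the fingers close. It gives the time, the measured TCP pose, the force and the opening at its end, in the units of the state.
- bot.read_state(): the state, without advancing time (a new reading comes with each control period).
- bot.read_camera(name): name is "scene" or "top"; returns a dict with "frame" (480x640x3 uint8, red, green, blue), "K" (3x3 intrinsics, pixels), "xyz" and "attitude" of the camera in the world. Camera axes: x right, y down, z forward; pixel columns grow to the right and rows downward; lengths in m; the calibration is good to about 2 mm. A picture is of the moment at which its call begins. There is no depth.
- bot.finish_job(): hands the job in, once; it reports no verdict.
The state is a dict: "time": time; "q": joint angles; "joint_vel": joint speeds; "joint_torque": joint torques, N m; "tool_pos": TCP position; "tcp_rot": TCP orientation; "wrist_force": force on the tool from outside, world axes, zero at the start; "torque": the same for the moment, N m; "width": opening from 0.0 (shut) to 1.0 (fully open).
Only numpy, scipy, OpenCV 4.12 (cv2) and the standard library are available. Lean on these libraries where they do the work, as an engineer would, in place of code of your own. Each camera call takes 0.05 s, during which the arm holds its last target.

## Working session

There is one attempt and no reset: what is moved stays moved. The work goes in short steps, Python scripts to look and compute and a tool call to move; the robot and the scene stay as the last step left them, time stands still between calls to the robot, and variables do not carry over. Pictures are saved under pics/ and viewed, and the job is handed in when it is done.

Besides the shell and the picture viewer there is one more tool, called after "Request:" by a JSON object that holds its "op" and its "data", one argument or row to a line. carry_out: Moves the arm, as the interface text tells. Its arguments: {"type":"object","properties":{"deltas":{"type":"array"},"grip":{"type":"number"},"force":{"type":"number"}},"required":["deltas"]}

```bash
mkdir -p pics; ls
python3 - <<'E'
from workcell import bot
import cv2,numpy as np
print(bot.read_state())
for n in("scene","top"):
    c=bot.read_camera(n); cv2.imwrite(f"pics/{n}0.png",c["frame"][:,:,::-1]); np.savez(f"{n}0.npz",**c)
    print(n,c["K"].tolist(),c["xyz"],c["attitude"])
E
```

```text
pics
{'time': 0.0, 'q': array([ 1.09707275e+00,  2.64708628e-01,  1.60540276e+00, -1.34132691e-05,
        1.27371294e+00, -3.68875496e-02]), 'joint_vel': array([-0.00024978, -0.00205479,  0.00114007, -0.00108769, -0.00023689,
        0.00078922]), 'joint_torque': array([ 6.88624532e-04, -5.15119100e+01, -3.67315757e+01, -2.35722555e-04,
        1.32766124e-02,  1.43649896e-05]), 'tool_pos': array([0.28523142, 0.61094751, 0.22997651]), 'tcp_rot': array([ 2.64905173,  1.6867016 , -0.00301314]), 'wrist_force': array([ 0.17788398, -0.3749852 ,  0.01699593]), 'torque': array([0.00701909, 0.03328826, 0.05002423]), 'width': 0.9977885320666883}
scene [[492.9730531197412, 0.0, 316.103503179925], [0.0, 492.9730531197412, 233.7331716608728], [0.0, 0.0, 1.0]] [ 1.41919557 -0.56061775  0.90851967] [-1.95216725 -1.20515745  0.5955688 ]
top [[451.60198342612426, 0.0, 321.30674208400075], [0.0, 451.60198342612426, 241.00099335567637], [0.0, 0.0, 1.0]] [ 0.38572647 -0.10241812  1.32358232] [-2.17985785  2.12795016 -0.11918765]
```

View pics/scene0.png

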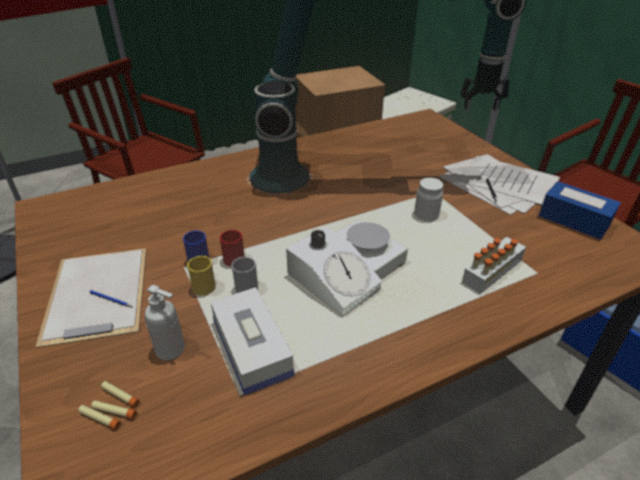

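View pics/top0.png

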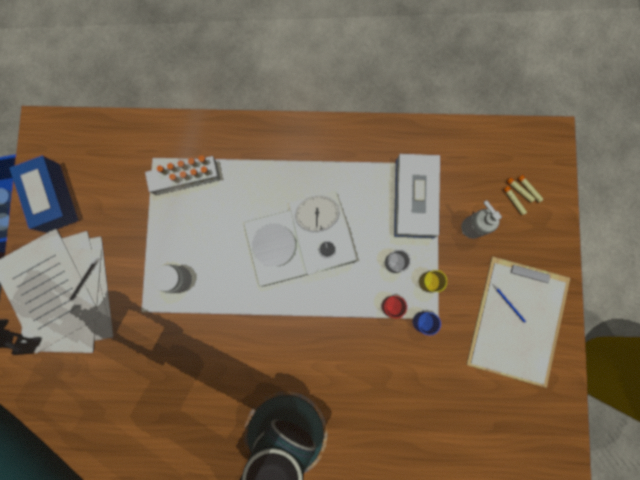

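Scene: the cups are grey at top (397,261) / scene (244,275), yellow (433,281), red (394,306) and blue (427,322). The uncoloured grey one fits "plain stainless steel". Next I confirm it in a crop and measure.

```bash
cat > h.py <<'E'
import numpy as np,cv2
from scipy.spatial.transform import Rotation as R
def ray(c,u,v):
    d=np.linalg.inv(c["K"])@np.array([u,v,1.]); return c["xyz"],R.from_rotvec(c["attitude"]).as_matrix()@d
def onz(c,u,v,z):
    o,d=ray(c,u,v); return o+d*(z-o[2])/d[2]
def proj(c,P):
    p=R.from_rotvec(c["attitude"]).as_matrix().T@(np.asarray(P)-c["xyz"]); q=c["K"]@p; return q[:2]/q[2]
def tri(c1,p1,c2,p2):
    o,d=ray(c1,*p1);o2,e=ray(c2,*p2);d=d/np.linalg.norm(d);e=e/np.linalg.norm(e)
    s=np.linalg.lstsq(np.c_[d,-e],o2-o,rcond=None)[0];a=o+d*s[0];b=o2+e*s[1];return (a+b)/2,np.linalg.norm(a-b)
E
python3 - <<'E'
from h import *
t=np.load("top0.npz");s=np.load("scene0.npz")
a=t["frame"][190:340,235:460,::-1];b=s["frame"][210:320,170:420,::-1]
a=cv2.resize(a,(780,520),interpolation=cv2.INTER_CUBIC);cv2.imwrite("pics/ct.png",a)
cv2.imwrite("pics/cs.png",cv2.resize(b,None,fx=3.2,fy=3.2,interpolation=cv2.INTER_CUBIC))
for n,u,v,z in(("beak",397,261,.085),("knob",327,249,.131),("pan",274,245,.084),("tub",176,278,.115)):print(n,onz(t,u,v,z).round(3))
for x in(0,.1):print(proj(t,[.5+x,0,0]))
E
```

```text
beak [ 0.486 -0.297  0.085]
knob [ 0.51  -0.104  0.131]
pan [0.522 0.043 0.084]
tub [0.424 0.299 0.115]
[291.51962743 255.9999537 ]
[292.61737729 222.44178791]
```

View pics/ct.png

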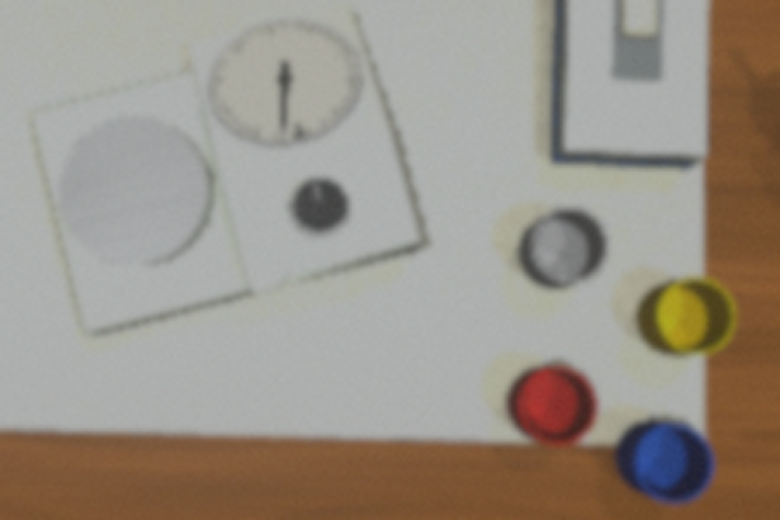

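View pics/cs.png

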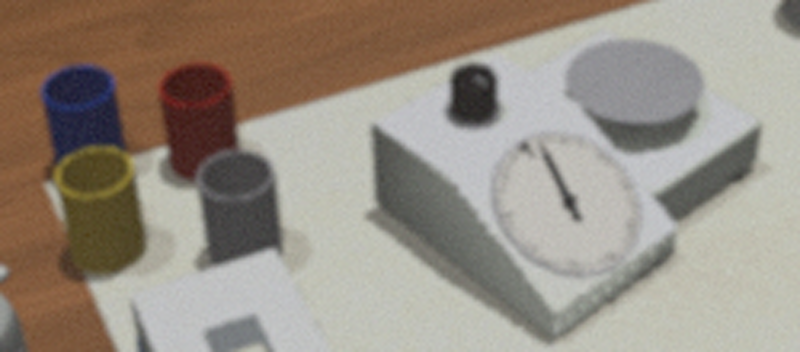

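Run:
```python
from h import *
t=np.load("top0.npz");s=np.load("scene0.npz")
T=lambda x,y:(235+x/3.4667-.35,190+y/3.4667-.35)
S=lambda x,y:(170+x/3.2-.35,210+y/3.2-.35)
for n,a,b,z in(("beak",(564,247),(237,176),.085),("knob",(319,206),(474,77),.131),("pan",(137.5,192),(634.5,81),.084),("dial",(286,83),(567,202),.07),("zero",(299,132),(525,147),.1),("tip",(283,131),(541,143),.1)):
    p,e=tri(t,T(*a),s,S(*b)); print(n,p.round(4),round(e,4),onz(t,*T(*a),z).round(4),onz(s,*S(*b),z).round(4))
# beaker top candidates by mask
for n,c,z in(("top",t,.085),("scene",s,.084)):
    g=cv2.cvtColor(c["frame"],cv2.COLOR_RGB2HSV)
    print(n,g[261,397] if n=="top" else g[275,244])
```

```text
beak [ 0.4861 -0.2996  0.0796] 0.0026 [ 0.4861 -0.2975  0.085 ] [ 0.4916 -0.3024  0.085 ]
knob [ 0.51   -0.1022  0.1276] 0.0015 [ 0.5094 -0.1029  0.131 ] [ 0.5142 -0.1034  0.131 ]
pan [0.5232 0.0441 0.0817] 0.004 [0.522  0.0421 0.084 ] [0.5262 0.0444 0.084 ]
dial [ 0.6167 -0.0729  0.0653] 0.0015 [ 0.6155 -0.0737  0.07  ] [ 0.6215 -0.075   0.07  ]
zero [ 0.5717 -0.086   0.0937] 0.0009 [ 0.571  -0.0857  0.1   ] [ 0.5782 -0.0901  0.1   ]
tip [ 0.5726 -0.0727  0.0934] 0.0005 [ 0.5715 -0.0731  0.1   ] [ 0.5795 -0.0764  0.1   ]
top [  0   0 135]
scene [ 0  8 67]
```

Pixels used: beaker rim top (397.4,261), knob (327,249), pan centre (274.5,245). The crop confirms the uncoloured steel cup between the red cup, the yellow cup and the glove box. With the jaws along world y the fingers stay clear of these neighbours. I'll travel at height first.

Request:
{"op": "carry_out", "data": {
  "deltas": [
    {"delta_pos":[-0.037,0.0285,0],"dr":[0,0,0]},
    {"delta_pos":[-0.037,0.0285,0],"dr":[0,0,0]},
    {"delta_pos":[-0.037,0.0285,0],"dr":[0,0,0]},
    {"delta_pos":[-0.037,0.0285,0],"dr":[0,0,0]},
    {"delta_pos":[-0.037,0.0285,0],"dr":[0,0,0]},
    {"delta_pos":[-0.037,0.0285,0],"dr":[0,0,0]},
    {"delta_pos":[-0.037,0.0285,0],"dr":[0,0,0]},
    {"delta_pos":[-0.037,0.0285,0],"dr":[0,0,0]},
    {"delta_pos":[-0.037,0.0285,0],"dr":[0,0,0]},
    {"delta_pos":[-0.037,0.0285,0],"dr":[0,0,0]}
  ],
  "grip": 1
}}

```text
time: 1.35
tool_pos: [0.3871, 0.1543, 0.231]
tcp_rot: [2.65, 1.688, -0.0]
wrist_force: [0.3, -0.1, 1.2]
width: 1.001
```

Request:
{"op": "carry_out", "data": {
  "deltas": [
    {"delta_pos":[-0.037,0.0285,0],"dr":[0,0,0]},
    {"delta_pos":[-0.037,0.0285,0],"dr":[0,0,0]},
    {"delta_pos":[-0.037,0.0285,0],"dr":[0,0,0]},
    {"delta_pos":[-0.037,0.0285,0],"dr":[0,0,0]},
    {"delta_pos":[-0.037,0.0285,0],"dr":[0,0,0]},
    {"delta_pos":[-0.037,0.0285,0],"dr":[0,0,0]},
    {"delta_pos":[-0.037,0.0285,0],"dr":[0,0,0]},
    {"delta_pos":[-0.037,0.0285,0],"dr":[0,0,0]},
    {"delta_pos":[-0.037,0.0285,0],"dr":[0,0,0]},
    {"delta_pos":[-0.037,0.0285,0],"dr":[0,0,0]}
  ]
}}

```text
time: 2.6
tool_pos: [0.4888, -0.3014, 0.2307]
tcp_rot: [-2.65, -1.687, 0.0]
wrist_force: [0.6, 0.3, 1.0]
width: 1.002
```

Request:
{"op": "carry_out", "data": {
  "deltas": [
    {"delta_pos":[0,0,0],"dr":[0,0,0.18]},
    {"delta_pos":[0,0,0],"dr":[0,0,0.18]},
    {"delta_pos":[0,0,0],"dr":[0,0,0.18]},
    {"delta_pos":[0,0,0],"dr":[0,0,0.18]},
    {"delta_pos":[0,0,0],"dr":[0,0,0.18]},
    {"delta_pos":[0,0,0],"dr":[0,0,0.18]},
    {"delta_pos":[0,0,0],"dr":[0,0,0.18]},
    {"delta_pos":[0,0,0],"dr":[0,0,0.18]},
    {"delta_pos":[0,0,0],"dr":[0,0,0.18]},
    {"delta_pos":[0,0,0],"dr":[0,0,0.18]}
  ]
}}

```text
time: 3.85
tool_pos: [0.4886, -0.2998, 0.2306]
tcp_rot: [-2.966, 1.036, 0.002]
wrist_force: [0.3, -0.1, -0.5]
width: 1.0
```

Request:
{"op": "carry_out", "data": {
  "deltas": [
    {"delta_pos":[0,0,0],"dr":[0,0,0.18]},
    {"delta_pos":[0,0,0],"dr":[0,0,0.18]},
    {"delta_pos":[0,0,0],"dr":[0,0,0.18]},
    {"delta_pos":[0,0,0],"dr":[0,0,0.18]},
    {"delta_pos":[0,0,0],"dr":[0,0,0.18]},
    {"delta_pos":[0,0,0],"dr":[0,0,0]}
  ]
}}

```text
time: 4.6
tool_pos: [0.4887, -0.2998, 0.2307]
tcp_rot: [2.229, -2.214, -0.002]
wrist_force: [-0.2, 0.0, -0.1]
width: 0.998
```

Run:
```python
from workcell import bot
from h import *
s=bot.read_camera("scene");t=bot.read_camera("top")
P=bot.read_state()["tool_pos"]
o=[]
for c in(s,t):
    f=c["frame"][:,:,::-1].copy()
    u=proj(c,[.4885,-.299,.085]); 
    x,y=int(u[0])-60,int(u[1])-75
    g=cv2.resize(f[y:y+130,x:x+130],None,fx=3,fy=3,interpolation=cv2.INTER_CUBIC)
    for Q,col in((P,(0,0,255)),([.4885,-.299,.085],(0,255,0))):
        q=(proj(c,Q)-[x,y])*3; cv2.circle(g,(int(q[0]),int(q[1])),2,col,-1)
    o.append(g)
cv2.imwrite("pics/a.png",np.hstack(o))
```

```text
(no output)
```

View pics/a.png

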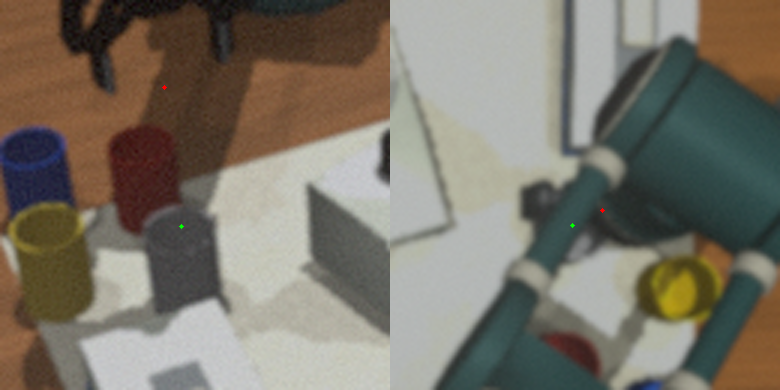

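Jaws sit symmetrically over the beaker in the scene view (fingers at crop (105,85) and (225,55), beaker rim at (181,222)). Descend and grip.

Request:
{"op": "carry_out", "data": {
  "deltas": [
    {"delta_pos":[0,0,0.035],"dr":[0,0,0]},
    {"delta_pos":[0,0,0.035],"dr":[0,0,0]},
    {"delta_pos":[0,0,0.03],"dr":[0,0,0]},
    {"delta_pos":[0,0,0.025],"dr":[0,0,0]},
    {"delta_pos":[0,0,0.025],"dr":[0,0,0]},
    {"delta_pos":[0,0,0.025],"dr":[0,0,0]},
    {"delta_pos":[0,0,0.02],"dr":[0,0,0]},
    {"delta_pos":[0,0,0],"dr":[0,0,0]}
  ]
}}

```text
time: 5.7
tool_pos: [0.4875, -0.299, 0.0343]
tcp_rot: [2.227, -2.214, -0.006]
wrist_force: [-0.8, -0.6, 0.9]
width: 1.002
```

Run:
```python
from workcell import bot
from h import *
c=bot.read_camera("scene")
cv2.imwrite("pics/b.png",cv2.resize(c["frame"][190:330,170:330,::-1],None,fx=4,fy=4,interpolation=cv2.INTER_CUBIC))
print(bot.read_state()["q"].round(3))
```

```text
[-0.594  0.272  1.989 -0.     0.882  0.971]
```

View pics/b.png

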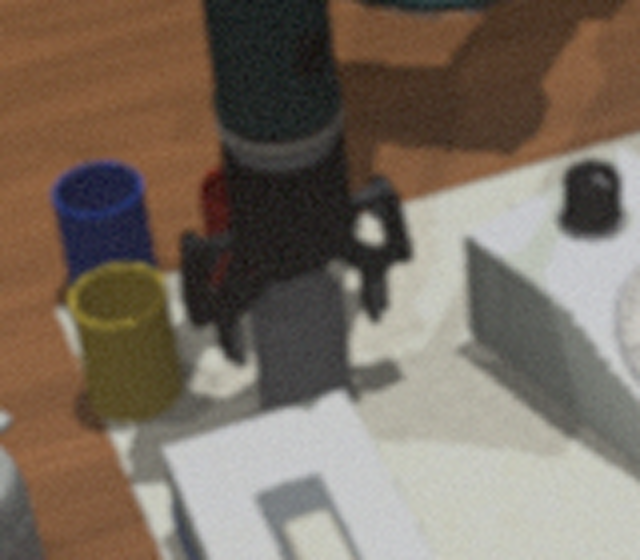

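The beaker lies midway between the fingers (beaker at crop x 255–350, fingers at 235 and 375). Closing.

Request:
{"op": "carry_out", "data": {
  "deltas": [
    {"delta_pos":[0,0,0],"dr":[0,0,0]},
    {"delta_pos":[0,0,0],"dr":[0,0,0]},
    {"delta_pos":[0,0,0],"dr":[0,0,0]},
    {"delta_pos":[0,0,0],"dr":[0,0,0]},
    {"delta_pos":[0,0,0],"dr":[0,0,0]},
    {"delta_pos":[0,0,0],"dr":[0,0,0]}
  ],
  "grip": 0,
  "force": 35
}}

```text
time: 6.5
tool_pos: [0.4903, -0.3011, 0.0381]
tcp_rot: [-2.226, 2.216, -0.006]
wrist_force: [-0.2, -0.8, 6.0]
width: 0.725
```

Request:
{"op": "carry_out", "data": {
  "deltas": [
    {"delta_pos":[0,0,-0.01],"dr":[0,0,0]},
    {"delta_pos":[0,0,-0.02],"dr":[0,0,0]},
    {"delta_pos":[0,0,-0.035],"dr":[0,0,0]},
    {"delta_pos":[0,0,-0.035],"dr":[0,0,0]},
    {"delta_pos":[0,0,-0.035],"dr":[0,0,0]},
    {"delta_pos":[0,0,-0.035],"dr":[0,0,0]},
    {"delta_pos":[0,0,-0.02],"dr":[0,0,0]},
    {"delta_pos":[0,0,0],"dr":[0,0,0]},
    {"delta_pos":[0,0,0],"dr":[0,0,0]}
  ]
}}

```text
time: 7.62
tool_pos: [0.4881, -0.2995, 0.2248]
tcp_rot: [2.226, -2.216, -0.004]
wrist_force: [-0.3, 0.5, -1.5]
width: 0.726
```

Run:
```python
from workcell import bot
from h import *
c=bot.read_camera("scene")
cv2.imwrite("pics/c.png",cv2.resize(c["frame"][150:330,170:350,::-1],None,fx=3.3,fy=3.3,interpolation=cv2.INTER_CUBIC))
print(bot.read_state())
P=bot.read_state()["tool_pos"]; 
for z in (.043,-.035,.05):
  print(z,proj(c,P+[0,0,z]))
print((proj(c,P-[0,0,.0343])-[170,150])*3.3)
```

```text
{'time': 7.675, 'q': array([-5.93721903e-01,  7.78646447e-02,  1.83324801e+00,  6.98211435e-06,
        1.23398156e+00,  9.72237999e-01]), 'joint_vel': array([-0.00096217,  0.00712502,  0.00363362, -0.00123135,  0.00102365,
        0.00028554]), 'joint_torque': array([ 7.06618011e-03, -4.21944058e+01, -3.76025641e+01,  1.32295381e-04,
       -1.30533605e-02, -1.63601237e-05]), 'tool_pos': array([ 0.4879338 , -0.29929172,  0.22424187]), 'tcp_rot': array([ 2.22633868, -2.21560225, -0.00540285]), 'wrist_force': array([-0.04547456, -0.49754809, -1.80222101]), 'torque': array([-0.02373664,  0.04738218,  0.01739352]), 'width': 0.7310833753662531}
0.043 [237.36836183 204.00583463]
-0.035 [240.53375921 230.79954679]
0.05 [237.07139418 201.49213268]
[232.67136368 265.87634046]
```

View pics/c.png

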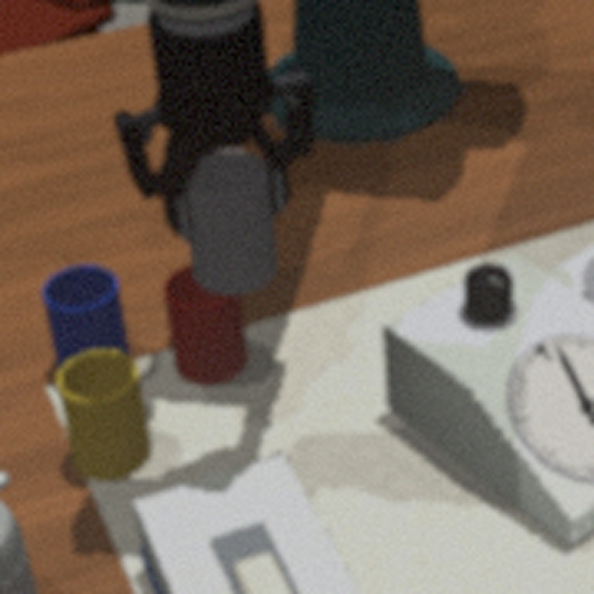

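Beaker held (opening 62 mm), upright, lifted. Carry it over the pan.

Request:
{"op": "carry_out", "data": {
  "deltas": [
    {"delta_pos":[-0.025,-0.004,0],"dr":[0,0,0]},
    {"delta_pos":[-0.04,-0.004,0],"dr":[0,0,0]},
    {"delta_pos":[-0.04,-0.004,0],"dr":[0,0,0]},
    {"delta_pos":[-0.04,-0.004,0],"dr":[0,0,0]},
    {"delta_pos":[-0.04,-0.004,0],"dr":[0,0,0]},
    {"delta_pos":[-0.04,-0.004,0],"dr":[0,0,0]},
    {"delta_pos":[-0.04,-0.004,0],"dr":[0,0,0]},
    {"delta_pos":[-0.04,-0.004,0],"dr":[0,0,0]},
    {"delta_pos":[-0.025,-0.004,0],"dr":[0,0,0]},
    {"delta_pos":[-0.014,-0.002,0],"dr":[0,0,0]}
  ]
}}

```text
time: 8.93
tool_pos: [0.5244, 0.0453, 0.2244]
tcp_rot: [2.227, -2.213, -0.003]
wrist_force: [-0.9, 0.5, -0.6]
width: 0.73
```

Request:
{"op": "carry_out", "data": {
  "deltas": [
    {"delta_pos":[0,0,0.02],"dr":[0,0,0]},
    {"delta_pos":[0,0,0.03],"dr":[0,0,0]},
    {"delta_pos":[0,0,0.025],"dr":[0,0,0]},
    {"delta_pos":[0,0,0.01],"dr":[0,0,0]},
    {"delta_pos":[0,0,0],"dr":[0,0,0]},
    {"delta_pos":[0,0,0],"dr":[0,0,0]}
  ]
}}

```text
time: 9.68
tool_pos: [0.5262, 0.044, 0.1423]
tcp_rot: [-2.226, 2.215, -0.002]
wrist_force: [0.4, 0.6, -1.7]
width: 0.731
```

Run:
```python
from workcell import bot
from h import *
o=[]
for n,(x,y) in(("scene",(270,160)),("top",(225,185))):
    c=bot.read_camera(n)
    o.append(cv2.resize(c["frame"][y:y+150,x:x+130,::-1],None,fx=3,fy=3,interpolation=cv2.INTER_CUBIC))
cv2.imwrite("pics/d.png",np.hstack(o))
s=bot.read_state();print(s["tool_pos"],s["q"],s["wrist_force"])
```

```text
[0.52635418 0.04409445 0.14261295] [ 3.64515558e-02  5.96525907e-02  2.01093812e+00 -5.58620486e-05
  1.06865694e+00  1.60257342e+00] [ 1.30958701 -0.32794061 -1.47896645]
```

View pics/d.png

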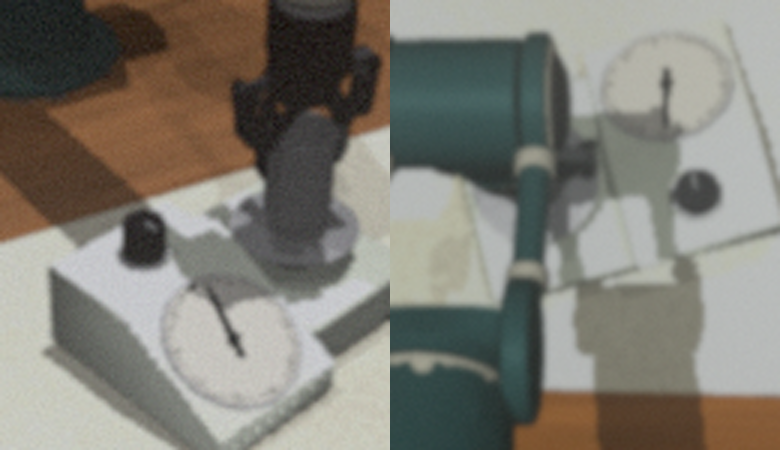

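Run:
```python
from workcell import bot
from h import *
c=bot.read_camera("scene")
x,y=310,170
g=cv2.resize(c["frame"][y:y+100,x:x+100,::-1],None,fx=6,fy=6,interpolation=cv2.INTER_CUBIC)
th=np.linspace(0,6.28,60)
for ctr,r,z,col in(((.526,.044),.031,.106,(0,255,0)),((.526,.0445),.06,.084,(0,0,255)),((.526,.044),.031,.084,(255,0,0))):
    for a in th:
        q=(proj(c,[ctr[0]+r*np.cos(a),ctr[1]+r*np.sin(a),z])-[x,y]+.5)*6; cv2.circle(g,(int(q[0]),int(q[1])),1,col,-1)
cv2.imwrite("pics/e.png",g)
```

```text
(no output)
```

View pics/e.png

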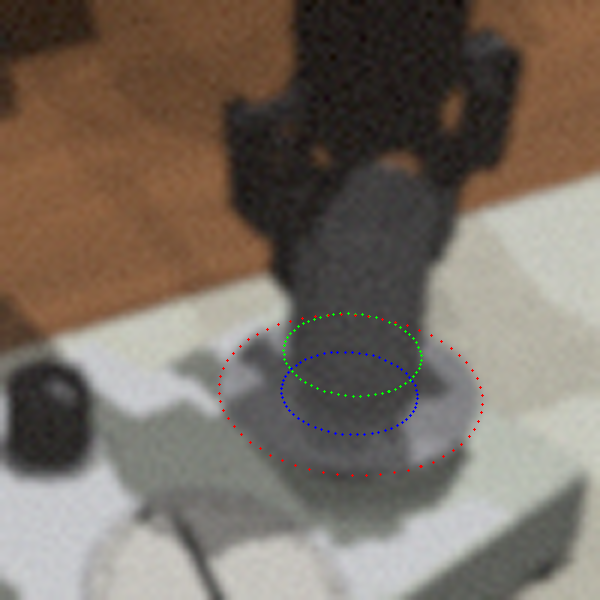

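The predicted pan circle (red) matches the pan and the beaker sits above its middle. Lower gently.

Request:
{"op": "carry_out", "data": {
  "deltas": [
    {"delta_pos":[0,0,0.008],"dr":[0,0,0]},
    {"delta_pos":[0,0,0.006],"dr":[0,0,0]},
    {"delta_pos":[0,0,0.003],"dr":[0,0,0]},
    {"delta_pos":[0,0,0.002],"dr":[0,0,0]},
    {"delta_pos":[0,0,0.002],"dr":[0,0,0]},
    {"delta_pos":[0,0,0.001],"dr":[0,0,0]},
    {"delta_pos":[0,0,0],"dr":[0,0,0]},
    {"delta_pos":[0,0,0],"dr":[0,0,0]},
    {"delta_pos":[0,0,0],"dr":[0,0,0]}
  ]
}}

```text
time: 10.95
tool_pos: [0.5254, 0.0442, 0.1194]
tcp_rot: [-2.227, 2.216, -0.0]
wrist_force: [-0.5, -0.3, -0.8]
width: 0.727
```

```bash
cat > v.py <<'E'
from workcell import bot
from h import *
import sys
o=[]
for n,(x,y) in(("scene",(280,190)),("top",(240,180))):
    c=bot.read_camera(n)
    o.append(cv2.resize(c["frame"][y:y+110,x:x+125,::-1],None,fx=3.2,fy=3.2,interpolation=cv2.INTER_CUBIC))
cv2.imwrite(f"pics/{sys.argv[1]}.png",np.hstack(o))
s=bot.read_state();print(s["tool_pos"],s["q"].round(3),s["wrist_force"],s["time"])
E
python3 v.py f
```

```text
[0.52536416 0.04414092 0.11935889] [ 0.037  0.085  2.032 -0.     1.025  1.603] [-0.36806505  0.06407491 -0.49663288] 11.05
```

View pics/f.png

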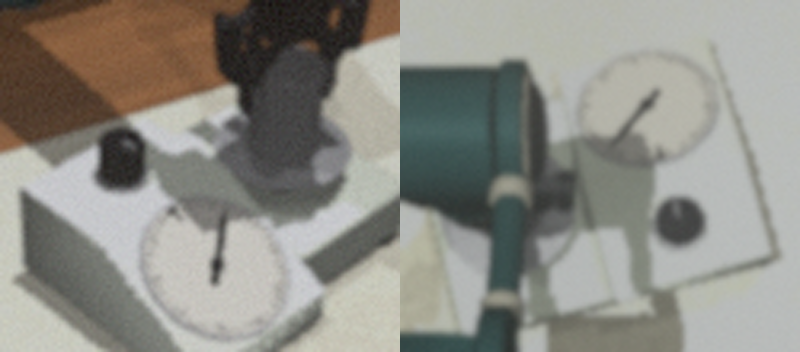

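The pointer has moved about 35° clockwise, so the pan is carrying roughly 50 g. Lower 2 mm more, then release.

Request:
{"op": "carry_out", "data": {
  "deltas": [
    {"delta_pos":[0,0,0.001],"dr":[0,0,0]},
    {"delta_pos":[0,0,0.001],"dr":[0,0,0]},
    {"delta_pos":[0,0,0],"dr":[0,0,0]},
    {"delta_pos":[0,0,0],"dr":[0,0,0]}
  ]
}}

```text
time: 11.55
tool_pos: [0.5254, 0.0441, 0.1173]
tcp_rot: [-2.227, 2.216, -0.0]
wrist_force: [0.8, -0.6, -0.0]
width: 0.73
```

Request:
{"op": "carry_out", "data": {
  "deltas": [
    {"delta_pos":[0,0,0],"dr":[0,0,0]},
    {"delta_pos":[0,0,0],"dr":[0,0,0]},
    {"delta_pos":[0,0,0],"dr":[0,0,0]},
    {"delta_pos":[0,0,0],"dr":[0,0,0]},
    {"delta_pos":[0,0,0],"dr":[0,0,0]},
    {"delta_pos":[0,0,0],"dr":[0,0,0]}
  ],
  "grip": 1
}}

```text
time: 12.3
tool_pos: [0.5253, 0.0441, 0.1173]
tcp_rot: [2.227, -2.216, -0.0]
wrist_force: [-0.2, -0.7, 0.7]
width: 0.997
```

```bash
python3 v.py g
```

```text
[0.52534478 0.04415231 0.11727369] [ 0.037  0.087  2.033 -0.     1.021  1.603] [-0.67285067  0.10480935  0.33815408] 12.4
```

View pics/g.png

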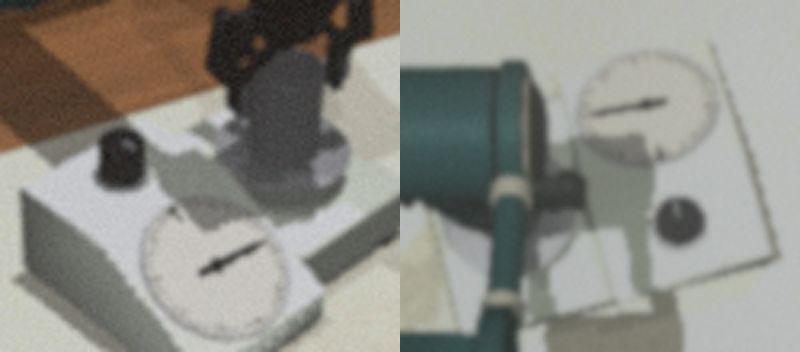

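The beaker stands on the pan with the fingers clear, and the pointer rests on the left side (top view, tip (590,115) against centre (650,103)). Retreat upward and look.

Request:
{"op": "carry_out", "data": {
  "deltas": [
    {"delta_pos":[0,0,-0.005],"dr":[0,0,0]},
    {"delta_pos":[0,0,-0.015],"dr":[0,0,0]},
    {"delta_pos":[0,0,-0.025],"dr":[0,0,0]},
    {"delta_pos":[0,0,-0.035],"dr":[0,0,0]},
    {"delta_pos":[0,0,-0.035],"dr":[0,0,0]},
    {"delta_pos":[0,0,-0.02],"dr":[0,0,0]}
  ]
}}

```text
time: 13.15
tool_pos: [0.5265, 0.0442, 0.2558]
tcp_rot: [-2.224, 2.214, -0.005]
wrist_force: [0.4, 0.1, 0.2]
width: 0.999
```

Request:
{"op": "carry_out", "data": {
  "deltas": [
    {"delta_pos":[0.0255,0.0021,0],"dr":[0,0,0]},
    {"delta_pos":[0.037,0.004,0],"dr":[0,0,0]},
    {"delta_pos":[0.037,0.004,0],"dr":[0,0,0]},
    {"delta_pos":[0.028,0.003,0],"dr":[0,0,0]},
    {"delta_pos":[0.02,0.001,0],"dr":[0,0,0]},
    {"delta_pos":[0,0,0],"dr":[0,0,0]},
    {"delta_pos":[0,0,0],"dr":[0,0,0]}
  ]
}}

```text
time: 14.02
tool_pos: [0.5118, -0.1029, 0.2522]
tcp_rot: [-2.226, 2.216, 0.001]
wrist_force: [0.2, 0.4, 0.2]
width: 1.003
```

```bash
sed -i 's/(280,190)/(280,170)/' v.py; python3 v.py i
```

```text
[ 0.51193711 -0.10260069  0.25225883] [-0.246 -0.04   1.901  0.     1.281  1.319] [-0.1757688   0.33334269 -0.45188033] 14.125
```

View pics/i.png

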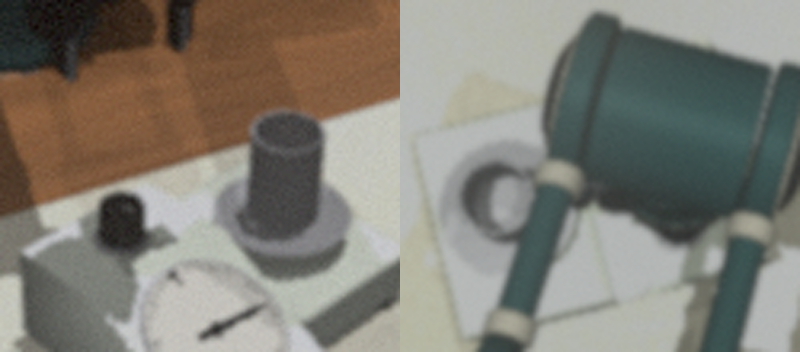

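```bash
cat > dial.py <<'E'
from workcell import bot
from h import *
import sys
yaw=np.deg2rad(15.5);f=np.array([np.cos(yaw),np.sin(yaw),0]);z=np.array([0,0,1.]);a=np.deg2rad(27)
n=np.sin(a)*f+np.cos(a)*z; up=-(np.cos(a)*f-np.sin(a)*z); right=np.cross(up,n)  # as seen looking at dial
def rect(c,C):
    k=[(0.06,0),(-.06,0),(0,.06),(0,-.06)]
    src=np.float32([proj(c,C+up*i+right*j) for i,j in k]); dst=np.float32([(250+j*4000,250-i*4000) for i,j in k])
    H=cv2.getPerspectiveTransform(src,dst); return cv2.warpPerspective(c["frame"],H,(500,500),flags=cv2.INTER_CUBIC)
# scene centre
C0=np.array([.6185,-.074,.0665])
def centre(c):
    return C0
if __name__=="__main__":
    c=bot.read_camera(sys.argv[2] if len(sys.argv)>2 else "scene")
    o,d=ray(c,346.8,272.8); C=o+d*((C0-o)@n)/(d@n) if c["K"][0,0]>470 else C0+np.array([-.0025,.001,0])
    im=rect(c,C); g=cv2.cvtColor(im,cv2.COLOR_RGB2GRAY).astype(float)
    # polar dark profile between r=60..190px
    pol=cv2.warpPolar(g.astype(np.float32),(250,720),(250,250),250,cv2.WARP_POLAR_LINEAR)
    p=pol[:,80:160].mean(1); q=np.roll(p,0); b=q.min()
    w=np.clip(np.percentile(p,30)-8-p,0,None); th=np.deg2rad(np.arange(720)/2)
    i=p.argmin(); k=np.abs((np.arange(720)-i+360)%720-360)<24
    ang=np.angle((w*k*np.exp(1j*th)).sum()); print("pointer angle cw from zero (nominal up), deg",(np.rad2deg(ang)+90+180)%360-180)
    p=pol[:,185:222].mean(1); i=[j for j in range(480,600)]; w=np.clip(np.median(p)-p,0,None)
    j=480+np.argmin(cv2.GaussianBlur(p.reshape(-1,1),(1,9),0)[480:600]); print("zero mark angle", j/2-270)
    cv2.imwrite(f"pics/{sys.argv[1]}.png",im[:,:,::-1])
    s=bot.read_state();print(s["tool_pos"].round(4),s["q"].round(3),s["wrist_force"].round(1),s["width"],s["time"])
E
python3 dial.py d1
```

```text
pointer angle cw from zero (nominal up), deg 94.35394628030127
zero mark angle 1.0
[ 0.512  -0.1026  0.2523] [-0.246 -0.04   1.901  0.     1.281  1.319] [-0.2 -0.2  0.7] 0.9993939163702882 14.175
```

View pics/d1.png

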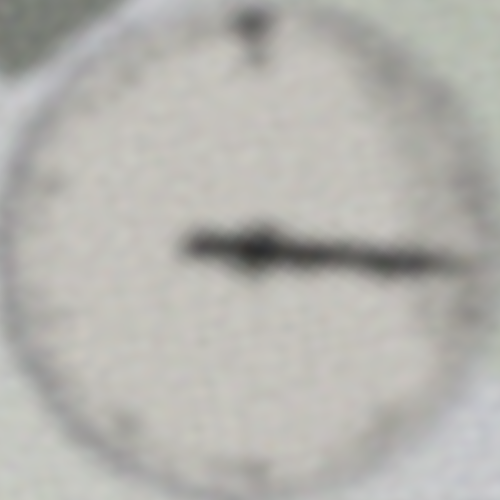

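Rectified dial: T mark at (253,25), pointer tip at (465,265). The pointer is about 93° clockwise of zero, so the knob needs about 2.7 rad anticlockwise. Descend on the knob.

Request:
{"op": "carry_out", "data": {
  "deltas": [
    {"delta_pos":[0,0,0.03],"dr":[0,0,0]},
    {"delta_pos":[0,0,0.035],"dr":[0,0,0]},
    {"delta_pos":[0,0,0.025],"dr":[0,0,0]},
    {"delta_pos":[0,0,0],"dr":[0,0,0]},
    {"delta_pos":[0,0,0],"dr":[0,0,0]}
  ]
}}

```text
time: 14.8
tool_pos: [0.5127, -0.1032, 0.1634]
tcp_rot: [-2.227, 2.215, -0.002]
wrist_force: [0.4, -0.3, 0.9]
width: 1.002
```

```bash
python3 v.py j
```

```text
[ 0.51324594 -0.10351255  0.164084  ] [-0.247  0.029  2.     0.     1.109  1.319] [ 0.28145766 -1.16991948 -0.24804164] 14.9
```

View pics/j.png

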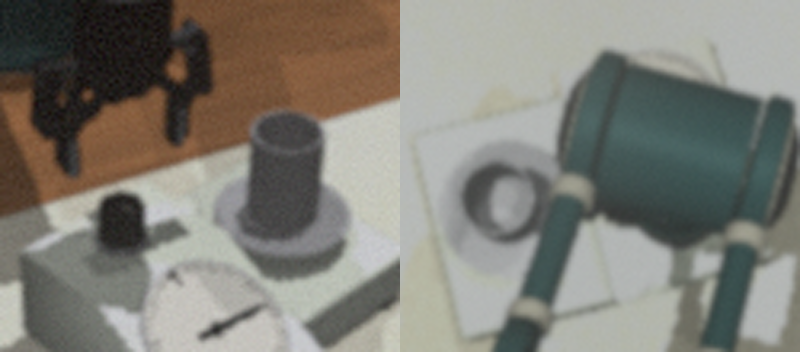

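Fingers straddle the knob (tips at crop (67,170) and (178,140), knob at (121,205)). Continue down and close lightly.

Request:
{"op": "carry_out", "data": {
  "deltas": [
    {"delta_pos":[0,0,0.025],"dr":[0,0,0]},
    {"delta_pos":[0,0,0.022],"dr":[0,0,0]},
    {"delta_pos":[0,0,0.015],"dr":[0,0,0]},
    {"delta_pos":[0,0,0],"dr":[0,0,0]},
    {"delta_pos":[0,0,0],"dr":[0,0,0]}
  ]
}}

```text
time: 15.52
tool_pos: [0.5128, -0.1036, 0.1013]
tcp_rot: [-2.226, 2.216, -0.002]
wrist_force: [0.7, -0.6, -0.3]
width: 1.0
```

Request:
{"op": "carry_out", "data": {
  "deltas": [
    {"delta_pos":[0,0,0],"dr":[0,0,0]},
    {"delta_pos":[0,0,0],"dr":[0,0,0]},
    {"delta_pos":[0,0,0],"dr":[0,0,0]},
    {"delta_pos":[0,0,0],"dr":[0,0,0]},
    {"delta_pos":[0,0,0],"dr":[0,0,0]},
    {"delta_pos":[0,0,0],"dr":[0,0,0]},
    {"delta_pos":[0,0,0],"dr":[0,0,0]},
    {"delta_pos":[0,0,0],"dr":[0,0,0]}
  ],
  "grip": 0,
  "force": 25
}}

```text
time: 16.52
tool_pos: [0.5123, -0.1045, 0.1011]
tcp_rot: [2.227, -2.215, 0.003]
wrist_force: [-2.5, -4.6, 5.3]
width: 0.437
```

```bash
python3 v.py k; python3 dial.py d2
```

```text
[ 0.51232561 -0.10450462  0.10115829] [-2.480e-01  9.700e-02  2.056e+00 -2.000e-03  9.870e-01  1.319e+00] [-2.1847144  -5.01158804  5.78210504] 16.625
pointer angle cw from zero (nominal up), deg 94.53548125933338
zero mark angle 2.0
[ 0.5123 -0.1045  0.1011] [-2.480e-01  9.700e-02  2.056e+00 -2.000e-03  9.870e-01  1.319e+00] [-2.  -4.5  5.1] 0.4358486765045565 16.675
```

View pics/k.png

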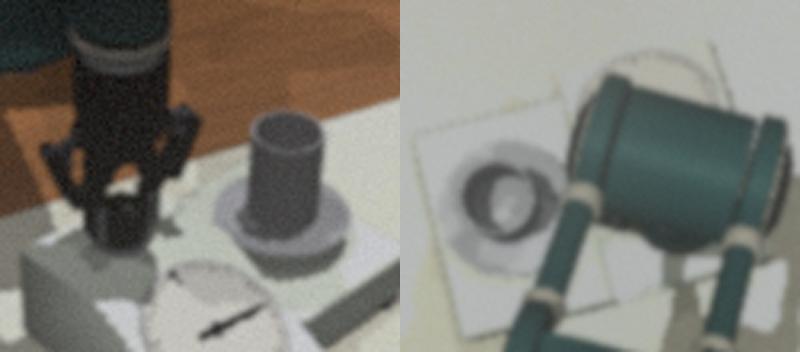

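Knob gripped (opening 37 mm), side force only about 5 N. Turn anticlockwise in stages.

Request:
{"op": "carry_out", "data": {
  "deltas": [
    {"delta_pos":[0.0008,0.0003,0],"dr":[0,0,-0.05]},
    {"delta_pos":[0,0,0],"dr":[0,0,-0.12]},
    {"delta_pos":[0,0,0],"dr":[0,0,-0.16]},
    {"delta_pos":[0,0,0],"dr":[0,0,-0.16]},
    {"delta_pos":[0,0,0],"dr":[0,0,-0.16]},
    {"delta_pos":[0,0,0],"dr":[0,0,-0.16]},
    {"delta_pos":[0,0,0],"dr":[0,0,-0.12]},
    {"delta_pos":[0,0,0],"dr":[0,0,-0.07]},
    {"delta_pos":[0,0,0],"dr":[0,0,0]},
    {"delta_pos":[0,0,0],"dr":[0,0,0]}
  ]
}}

```text
time: 17.92
tool_pos: [0.5128, -0.1053, 0.1012]
tcp_rot: [3.015, -0.878, 0.005]
wrist_force: [-0.5, -4.9, 1.7]
width: 0.436
```

```bash
python3 dial.py d3
```

```text
pointer angle cw from zero (nominal up), deg 62.816381504895446
zero mark angle 2.5
[ 0.5128 -0.1053  0.1012] [-2.490e-01  9.700e-02  2.056e+00 -1.000e-03  9.860e-01  3.180e-01] [ 0.9 -4.7  3.8] 0.4330864855031957 17.975
```

View pics/d3.png

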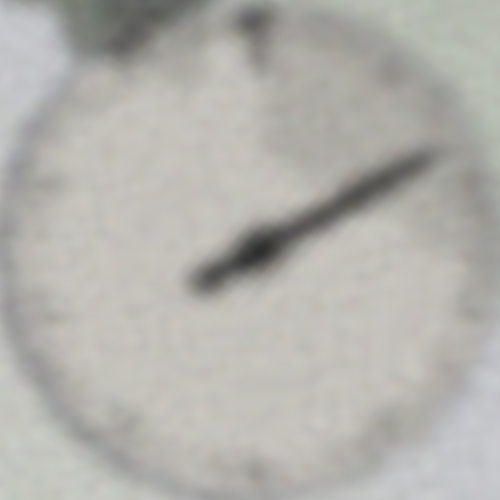

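1 rad moved the pointer about 32° (tip now at (437,150)). Continue 1.5 rad.

Request:
{"op": "carry_out", "data": {
  "deltas": [
    {"delta_pos":[0,0,0],"dr":[0,0,-0.1]},
    {"delta_pos":[0,0,0],"dr":[0,0,-0.18]},
    {"delta_pos":[0,0,0],"dr":[0,0,-0.18]},
    {"delta_pos":[0,0,0],"dr":[0,0,-0.18]},
    {"delta_pos":[0,0,0],"dr":[0,0,-0.18]},
    {"delta_pos":[0,0,0],"dr":[0,0,-0.18]},
    {"delta_pos":[0,0,0],"dr":[0,0,-0.18]},
    {"delta_pos":[0,0,0],"dr":[0,0,-0.14]},
    {"delta_pos":[0,0,0],"dr":[0,0,-0.12]},
    {"delta_pos":[0,0,0],"dr":[0,0,-0.06]}
  ]
}}

```text
time: 19.23
tool_pos: [0.514, -0.1051, 0.1012]
tcp_rot: [2.801, 1.415, 0.006]
wrist_force: [3.4, -4.0, 0.3]
width: 0.437
```

Request:
{"op": "carry_out", "data": {
  "deltas": [
    {"delta_pos":[0,0,0],"dr":[0,0,0]},
    {"delta_pos":[0,0,0],"dr":[0,0,0]},
    {"delta_pos":[0,0,0],"dr":[0,0,0]},
    {"delta_pos":[0,0,0],"dr":[0,0,0]}
  ]
}}

```text
time: 19.73
tool_pos: [0.514, -0.1051, 0.1012]
tcp_rot: [2.802, 1.412, 0.006]
wrist_force: [3.9, -3.9, -0.2]
width: 0.432
```

```bash
python3 dial.py d4; python3 v.py l
```

```text
pointer angle cw from zero (nominal up), deg 14.62865501781016
zero mark angle 12.0
[ 0.514  -0.1051  0.1012] [-0.249  0.098  2.055 -0.     0.983 -1.182] [ 5.1 -4.8 -0.1] 0.43809645449554335 19.775
[ 0.51399167 -0.105093    0.10120483] [-0.249  0.098  2.055 -0.     0.983 -1.182] [ 4.35257793 -3.70400207  0.88093067] 19.875
```

View pics/d4.png

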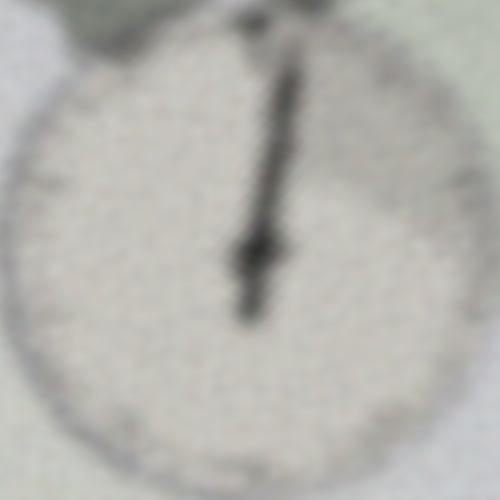

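View pics/l.png

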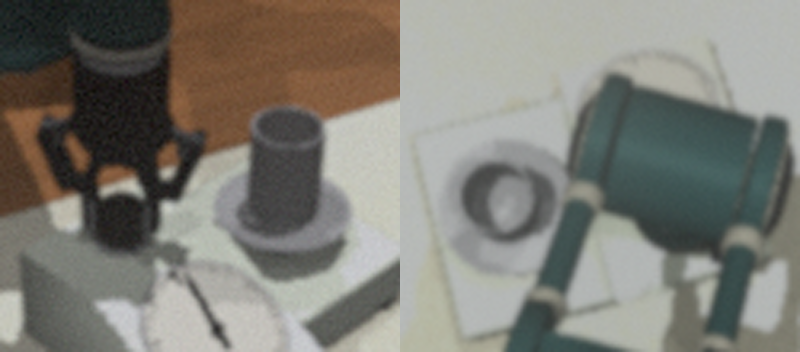

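The pointer line runs from tail (247,318) to tip (290,70), about 9–10° clockwise of the T mark at (254,25). Turn 0.28 rad more.

Request:
{"op": "carry_out", "data": {
  "deltas": [
    {"delta_pos":[0,0,0],"dr":[0,0,-0.1]},
    {"delta_pos":[0,0,0],"dr":[0,0,-0.1]},
    {"delta_pos":[0,0,0],"dr":[0,0,-0.08]},
    {"delta_pos":[0,0,0],"dr":[0,0,0]},
    {"delta_pos":[0,0,0],"dr":[0,0,0]},
    {"delta_pos":[0,0,0],"dr":[0,0,0]},
    {"delta_pos":[0,0,0],"dr":[0,0,0]},
    {"delta_pos":[0,0,0],"dr":[0,0,0]},
    {"delta_pos":[0,0,0],"dr":[0,0,0]}
  ]
}}

```text
time: 21.0
tool_pos: [0.5142, -0.1048, 0.1012]
tcp_rot: [2.578, 1.789, 0.006]
wrist_force: [4.5, -3.0, 1.0]
width: 0.438
```

```bash
python3 dial.py d5
```

```text
pointer angle cw from zero (nominal up), deg 5.407974027262014
zero mark angle 3.0
[ 0.5141 -0.1049  0.1012] [-0.249  0.098  2.055  0.     0.983 -1.462] [ 4.5 -3.   0.5] 0.4372558997129515 21.05
```

View pics/d5.png

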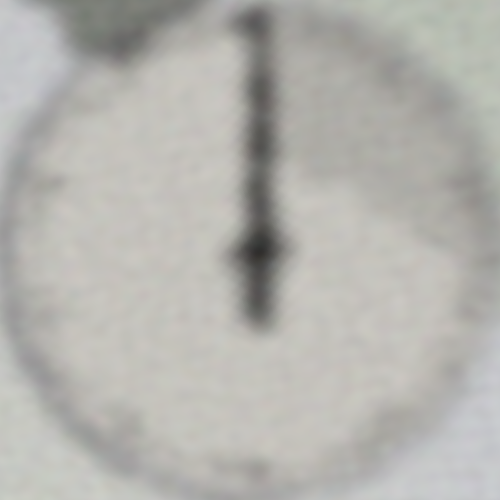

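The pointer is now vertical at x≈258–260, lying along the T mark. Release, lift, and recheck.

Request:
{"op": "carry_out", "data": {
  "deltas": [
    {"delta_pos":[0,0,0],"dr":[0,0,0]},
    {"delta_pos":[0,0,0],"dr":[0,0,0]},
    {"delta_pos":[0,0,0],"dr":[0,0,0]},
    {"delta_pos":[0,0,0],"dr":[0,0,0]},
    {"delta_pos":[0,0,0],"dr":[0,0,0]},
    {"delta_pos":[0,0,0],"dr":[0,0,0]}
  ],
  "grip": 1
}}

```text
time: 21.8
tool_pos: [0.5117, -0.1042, 0.1003]
tcp_rot: [-2.58, -1.792, -0.0]
wrist_force: [-0.7, -0.1, -0.7]
width: 1.002
```

Request:
{"op": "carry_out", "data": {
  "deltas": [
    {"delta_pos":[0,0,-0.01],"dr":[0,0,0]},
    {"delta_pos":[0,0,-0.02],"dr":[0,0,0]},
    {"delta_pos":[0,0,-0.03],"dr":[0,0,0]},
    {"delta_pos":[0,0,-0.035],"dr":[0,0,0]},
    {"delta_pos":[0,0,-0.035],"dr":[0,0,0]},
    {"delta_pos":[0,0,-0.02],"dr":[0,0,0]},
    {"delta_pos":[0,0,0],"dr":[0,0,0]}
  ]
}}

```text
time: 22.68
tool_pos: [0.5132, -0.1046, 0.2533]
tcp_rot: [2.577, 1.79, 0.006]
wrist_force: [0.2, 0.2, 0.6]
width: 1.0
```

```bash
python3 dial.py d6;python3 v.py m
```

```text
pointer angle cw from zero (nominal up), deg 4.6772624437977015
zero mark angle 2.0
[ 0.5122 -0.1044  0.2514] [-0.249 -0.04   1.903  0.     1.277 -1.463] [ 0.4  0.6 -0.3] 1.004791090903529 22.725
[ 0.51093874 -0.10403022  0.24921388] [-0.249 -0.039  1.905  0.     1.276 -1.463] [-1.13717412  0.24379544  0.01446353] 22.825
```

View pics/d6.png

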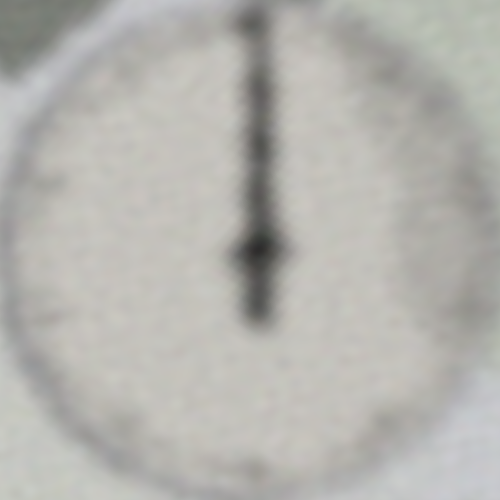

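View pics/m.png

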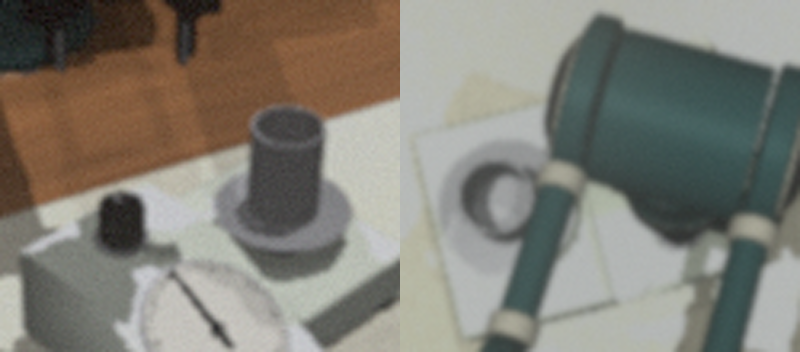

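Pointer unchanged after release (x≈258). Move the arm aside so the top camera sees the dial too.

Request:
{"op": "carry_out", "data": {
  "deltas": [
    {"delta_pos":[-0.03,0,0],"dr":[0,0,0]},
    {"delta_pos":[-0.04,0,0],"dr":[0,0,0]},
    {"delta_pos":[-0.04,0,0],"dr":[0,0,0]},
    {"delta_pos":[-0.04,0,0],"dr":[0,0,0]},
    {"delta_pos":[-0.04,0,0],"dr":[0,0,0]},
    {"delta_pos":[-0.04,0,0],"dr":[0,0,0]},
    {"delta_pos":[-0.04,0,0],"dr":[0,0,0]},
    {"delta_pos":[-0.03,0,0],"dr":[0,0,0]},
    {"delta_pos":[0,0,0],"dr":[0,0,0]}
  ]
}}

```text
time: 23.95
tool_pos: [0.4054, -0.3863, 0.2483]
tcp_rot: [-2.581, -1.786, 0.001]
wrist_force: [0.1, -0.1, -0.1]
width: 1.002
```

Run:
```python
from workcell import bot
from dial import *
fs={n:[bot.read_camera(n) for _ in range(3)] for n in("scene","top")}
out=[]
for n,l in fs.items():
    c=dict(l[0]); c["frame"]=np.mean([x["frame"] for x in l],0).astype(np.uint8)
    np.savez(f"{n}9.npz",**c)
    if n=="scene": o,d=ray(c,346.8,272.8); C=o+d*((C0-o)@n_)/(d@n_) if False else C0+0
    if n=="scene":
        from dial import n as nn
        o,d=ray(c,346.8,272.8); C=o+d*((C0-o)@nn)/(d@nn)
    else: C=C0+np.array([-.0025,.001,0])
    im=rect(c,C); out.append(im[:,:,::-1][:, :400] if 0 else cv2.resize(im[:,:,::-1],(400,400)))
    g=cv2.cvtColor(im,cv2.COLOR_RGB2GRAY)
    # pointer axis: line fit of darkness-weighted column centroids, rows 80..320
    pts=[]
    for r in range(80,315,3):
        row=g[r,200:320].astype(float); w=np.clip(np.median(row)-25-row,0,None)
        if w.sum()>50 and not 225<r<270: pts.append((r,200+(w*np.arange(120)).sum()/w.sum()))
    pts=np.array(pts); k=np.polyfit(pts[:,0],pts[:,1],1)
    print(n,"pointer deg",np.rad2deg(np.arctan(-k[0])),"x at hub",np.polyval(k,250),"x at 212px up",np.polyval(k,38))
    for lo,hi in((12,40),(455,480)):
        row=g[lo:hi,200:300].astype(float).mean(0); w=np.clip(np.median(row)-5-row,0,None); print(" mark rows",lo,hi,200+(w*np.arange(100)).sum()/max(w.sum(),1))
cv2.imwrite("pics/n.png",np.hstack(out))
s=fs["scene"][0]["frame"];cv2.imwrite("pics/o.png",s[:,:,::-1]);cv2.imwrite("pics/p.png",fs["top"][0]["frame"][:,:,::-1])
```

```text
scene pointer deg 0.3755758789334985 x at hub 258.67776944017834 x at 212px up 260.06745690832776
 mark rows 12 40 252.56569412922806
 mark rows 455 480 253.2656584391497
top pointer deg -0.46496730788290763 x at hub 250.04496168285053 x at 212px up 248.32449930214875
 mark rows 12 40 248.52182505585154
 mark rows 455 480 251.69299820466784
```

View pics/n.png

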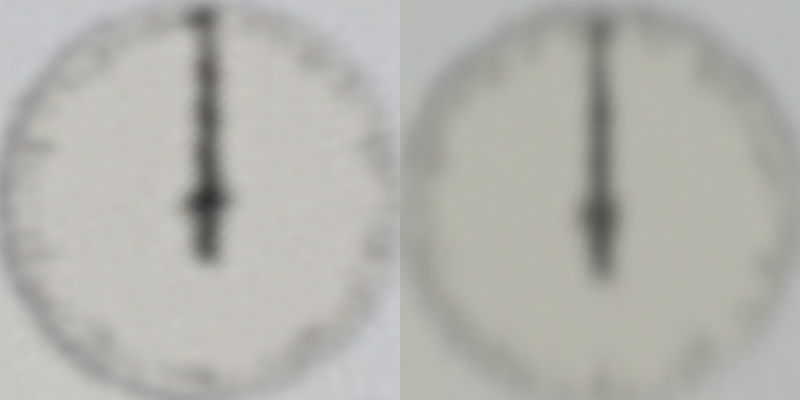

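View pics/p.png

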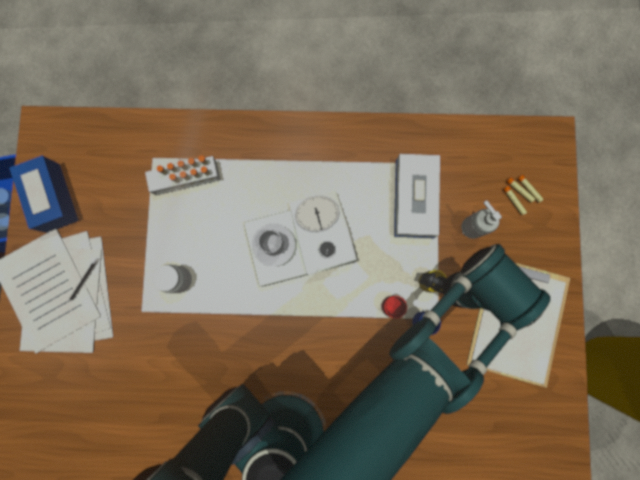

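View pics/o.png

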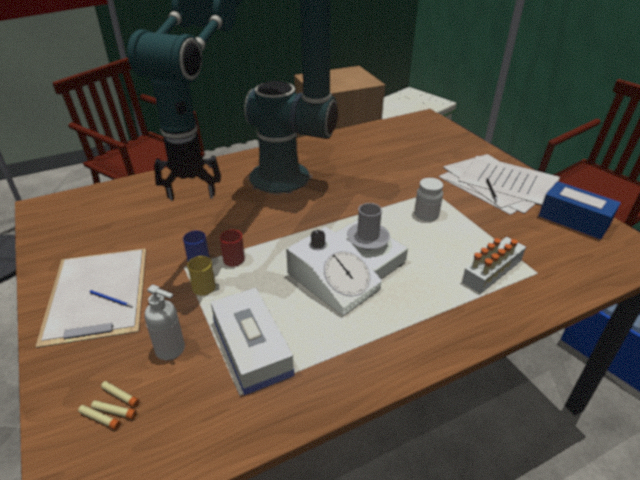

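Both views put the pointer within about 0.5° of zero. Last check: beaker centring and nothing else moved.

Run:
```python
from h import *
t=np.load("top9.npz");s=np.load("scene9.npz");o=[]
th=np.linspace(0,6.28,80)
for c,x,y,(px,py) in((s,330,190,(.5262,.0444)),(t,240,205,(.522,.0425))):
    g=cv2.resize(c["frame"][y:y+75,x:x+75,::-1],None,fx=5.3,fy=5.3,interpolation=cv2.INTER_CUBIC)
    for r,z,col in((.06,.084,(0,0,255)),(.031,.169,(0,255,0))):
        for a in th:
            q=(proj(c,[px+r*np.cos(a),py+r*np.sin(a),z])-[x,y]+.5)*5.3; cv2.circle(g,(int(q[0]),int(q[1])),1,col,-1)
    o.append(g)
cv2.imwrite("pics/q.png",np.hstack(o))
for n in("scene","top"):
    d=cv2.absdiff(np.load(n+"0.npz")["frame"],np.load(n+"9.npz")["frame"]).max(2); cv2.imwrite(f"pics/diff_{n}.png",(d>45).astype(np.uint8)*255)
```

```text
(no output)
```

View pics/q.png

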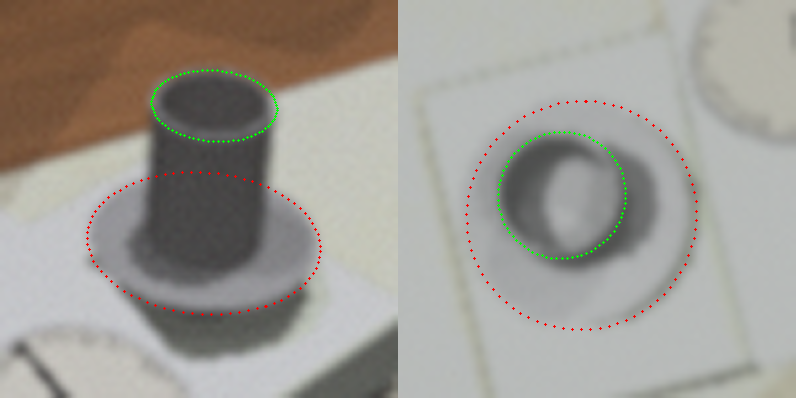

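View pics/diff_scene.png

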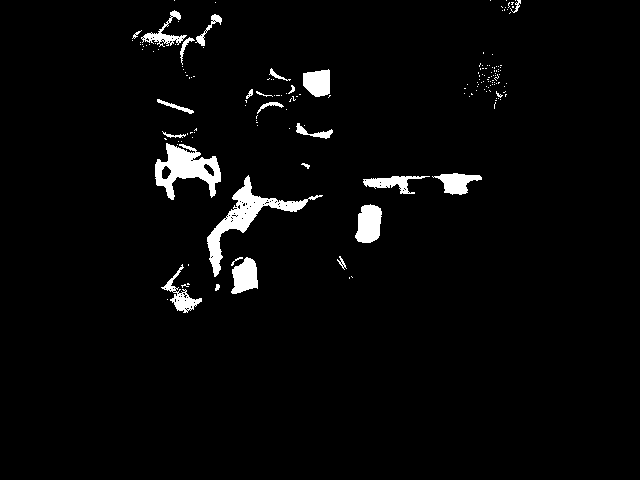

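The beaker is centred on the pan within about 3 mm. Apart from the beaker and pointer, only the arm and its shadows changed. Handing in.

```bash
python3 -c "
from workcell import bot
print(bot.finish_job())"
```

```text
the job is handed in; nothing more can be done
None
```

The plain steel beaker is standing upright on the pan, released, and the tare knob is turned about 2.8 rad anticlockwise so the pointer rests on the zero mark. I handed the job in at about 24 s with the arm standing clear.

- **Pointer:** in the last rectified dial views it stood about 0.5° from zero in the scene camera and about 0.05° in the top camera. The two views differ slightly because the pointer sits above the dial face. It did not move when I let go of the knob.
- **Beaker:** it is within about 3 mm of the pan's centre in both views.
- **Everything else:** comparing scene-camera pictures from before and after showed changes only in the beaker, the pointer, the arm and its shadows. The highest wrist force I read was about 8 N.
- **Disagreement:** at the start the two cameras differed by 4–6 mm in x, so I used averaged positions. No check failed.

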